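# Post a used Petri dish through the discard chute's flap

### The arm

A 6-joint arm with a two-finger parallel gripper is mounted at the origin on a cart in front of the work surface, level with it; the furniture and walls round the work are solid. World frame = base frame: x ahead of the robot, y to its left, z up, the work surface at z = 0. Lengths are in m, angles in rad, forces in N, time in s.
With the tool pointing down it reaches from about 0.275 to 0.725 m from the base axis. Payload 15.9 kg.
Tool frame: the origin (TCP) lies midway between the tips of the shut fingers; the grasp point (between the pads) lies 19 mm behind it (arm.pinch_z is the distance from the TCP to the grasp point, in m); z points along the fingers, y is the direction in which the jaws open and shut (so a half turn about z gives the same grasp; the last joint's range is limited). The gripper opens to 85 mm and grips with 20 to 120 N. Pads are 22 mm wide; open, the fingers measure 114 mm over their backs; the gripper's body (76 mm by 85 mm) begins 54 mm behind the grasp point. The pads swing forward as they close: fully open they stand 13 mm farther back than shut.
Start: joints at [-1.24, 0.213, -0.034, 1.323, 0, 1.571], TCP at [0.162, -0.473, 0.231] pointing down, gripper open.
Joint ranges: [-2.98, 2.98], [-0.74, 1.72], [-1.14, 1.35], [-2.1, 2.04], [-1.57, 1.44], [-3.14, 3.14]. Speed limits (rad/s): [1.89, 1.89, 2.39, 2.57, 3.14, 3.14].

### API

Orientations are given as a unit quaternion [x, y, z, w].
In Python, from cell import arm gives the robot as it stands.
- The arm moves only by the shell command python3 -m handwheel 'ROWS' [OPENING] [FORCE]. ROWS is a JSON object of lists of equal length, an entry for each row: "linear": the shift along the world's x, y, z as a fraction of full scale, a list of three; "roll": the turn about the world's z as a fraction of full scale. A call has exactly 8 rows; each row shifts and turns the commanded pose from where the row before left it; what a row does not reach is not made up. Full scale, the value 1, is 0.02 m for a shift and pi/2 rad for a turn. A row lasts 1/8 s, in which the tool goes at most 62.5 mm and 10.7 degrees, less where a joint would pass 70% of its speed; a pose out of reach is approached as far as the arm can. A call with a number of a shift or a turn outside -1 to 1 is refused whole. A call with a gripper value outside its range is refused whole. OPENING is the finger opening in mm, from 0 to 85.4, set as the call begins (- or left out, the last holds). The fingers move at their own pace and stop on an object; FORCE is the grip in N (left out, the last holds). Time passes only in rows, so rows that do not move let the fingers close, or fill a call up. It gives the time, the measured TCP pose, the force and the opening at its end, in the units of the state.
- arm.read_state(): the state, without advancing time (a new reading comes with each control period).
- arm.read_camera(name): name is "side" or "top"; returns the picture (384x512x3 uint8, red, green, blue); there is no depth.
- arm.get_calibration(name): a dict with "fx", "fy", "cx", "cy" (pixels), "k1" (the pictures are not rectified: a ray, as slopes to the right and down, at radius r is drawn at 1 + k1 r^2 times it, then the intrinsics apply), "rvec" (rotation vector, rad) and "tvec" (3), from world to camera coordinates, as OpenCV has them. Camera axes: x right, y down, z forward; pixel columns grow to the right and rows downward; lengths in m; the calibration is good to about 2 mm. A picture is of the moment at which its call begins. get_calibration takes no time and is no camera call.
- arm.close_job(): hands the job in, once; it reports no verdict.
The state is a dict: "time_s": time; "qpos": joint angles; "qd": joint speeds; "tau": joint torques, N m; "ee_pos": TCP position; "tcp_rot": TCP orientation; "ft_force": force on the tool from outside, world axes, zero at the start; "ft_torque": the same for the moment, N m; "opening": finger opening in m.
Only numpy, scipy, OpenCV 4.12 (cv2) and the standard library are available. Lean on these libraries where they do the work, as an engineer would, in place of code of your own. Each camera call takes 0.05 s, during which the arm holds its last target.

### The job

Put the used Petri dish that lies on the blue apron of the discard chute into the chute: without picking it up, gently push it with the fingers along the apron, against the orange flap and on through until it drops into the catch bin behind. Then draw the fingers back out so that the flap swings shut behind it by itself. Leave the timer on the apron and everything else on the bench where it stands.

Things in the scene. Friction and masses are not known exactly. Their poses are not given: they have to be found in the camera images.
- chute: Discard chute, fixed. Origin at bench level under the flap's hinge, mid-mouth; x points from the apron through the flap into the bin (the way to push), y left, z up. Blue apron: top z = 75 mm, x = -170 to 10, y = +-140 mm, no rim. Hinge bar across the mouth at x = 0, z = 122; roof behind it to z = 129. Fingers pointing straight down can come up to the flap, not past it, and need not.
- mouth (a point): Middle of the mouth's sill, on the apron's top under the flap (chute x = 0, y = 0, z = 75 mm). The mouth is 110 mm wide (y = +-55 mm) between two upright white cheeks (x = 0 to 60 mm, up to z = 128 mm). Two grey lips 10 mm high flare out in front of it, from about x = 1, y = +-56 to x = -29, y = +-72 mm.
- brink (a point): Middle of the apron's far edge, 10 mm behind the flap (chute x = 10, y = 0, z = 75 mm). Once the dish's middle has been pushed past it, the dish tips and slides by itself down a steep steel ramp (48 degrees) into the bin.
- flap (a joint): Orange flap, 104 mm wide and 43 mm high, 35 g, hinged along its top edge at x = 0, z = 122 mm of the chute; no latch or spring. 0 rad: hanging shut; grows as its lower edge swings into the chute, to 1.5. It falls shut by itself in under a second. The 16 mm high dish lifts it to about 0.8 rad.
- flap_edge (a point): Middle of the flap's black lower edge, which hangs 4 mm above the apron when shut.
- dish: Lidded clear glass Petri dish, 69 mm across (74 over its lid's rim in looks) and 16 mm high, 30 g, lying flat on the apron near its left or right side; origin at the centre of its underside. It does not roll, only slides. Glass: never lift it, push it off the apron's other edges, or press it hard (15 N).
- timer: Pale lab timer, 54 x 66 x 22 mm (its own x, y, z), lying on the apron on the side where the dish is not; origin at the centre of its underside. Must not be shifted.
- cal_red: White bottle with a red cap, 45 mm across, 83 mm high, on the bench to the right. Leave alone.
- cal_green: White bottle with a green cap, 45 mm across, 83 mm high, on the bench to the right. Leave alone.
- tape: Ivory roll of tape lying flat, 76 mm across, 15 mm high, on the bench to the right. Leave alone.
- bulb: Red rubber pipette bulb, 51 mm across, 70 mm high, standing on the bench to the left of the chute. Leave alone.
- bin_floor (a point): Middle of the floor of the open-topped white catch bin (inside 110 mm wide, chute x = 70 to 174 mm, walls 60 mm high): 122 mm along x from the chute's origin, 4 mm above the bench.
Things that resemble listed ones, but are neither listed nor needed, are in the scene too. Leave any brown or purple look-alike of the dish alone.

How it is judged:
On the way, in this order (a step that is already met when the one before it is completed fails the run):
1. the dish, lying on the apron, is in the mouth with the flap pushed open over it (value of joint flap above 0.3 rad and x of dish in the frame of chute between -0.04 and 0.035 m and y of dish in the frame of chute between -0.035 and 0.035 m and z of dish in the frame of chute above 0.06 m), for 0.05 s.
2. the dish is in the catch bin and the flap has swung shut (x of dish in the frame of chute between 0.05 and 0.18 m and y of dish in the frame of chute between -0.06 and 0.06 m and z of dish in the frame of chute below 0.05 m and value of joint flap below 0.08 rad), for 0.2 s.
At the end, for the whole second after the job is handed in: The dish rests in the catch bin (its middle more than 50 mm behind the flap, less than 50 mm above the bench), the flap hangs shut (under 0.08 rad), and the timer, both bottles, the tape roll and the bulb are within 15 mm of where they stood (all of step 2 and linear speed of dish below 0.02 m/s and distance of each of timer, cal_red, cal_green, tape, bulb from where it was at the start of the episode below 0.015 m); the robot touches nothing.
It fails at once if the dish is lifted (its underside's centre more than 20 mm above the apron) (z of dish in the frame of chute above 0.095 m).
It fails at once if the dish falls off the apron's edge (x of dish in the frame of chute below 0 m and z of dish in the frame of chute below 0.05 m).
It fails at once if the glass dish is pressed or struck with more than 15 N (contact force between the fingers and dish above 15 N).
It fails at once if the timer, a bottle, the tape roll or the bulb is moved more than 15 mm (distance of any of timer, cal_red, cal_green, tape, bulb from where it was at the start of the episode above 0.015 m).
It also fails if it takes over 48 s, if anything falls off the work surface, if the arm or the gripper's body presses on something with over 40 N, if the wrist force passes 120 N, or if a joint passes its speed limit or range.

## Working session

There is one attempt and no reset: what is moved stays moved. The work goes in short steps, Python scripts to look and compute and a shell command to move; the robot and the scene stay as the last step left them, time stands still between calls to the robot, and variables do not carry over. Pictures are saved under pics/ and viewed, and the job is handed in when it is done.

```bash
ls; mkdir -p pics; python3 - <<'E'
from cell import arm
import cv2
for n in("side","top"):
    im=arm.read_camera(n); cv2.imwrite(f"pics/{n}0.png",cv2.resize(im[...,::-1],(768,576),interpolation=cv2.INTER_CUBIC)); cv2.imwrite(f"pics/{n}0raw.png",im[...,::-1])
    print(n,arm.get_calibration(n))
print(arm.read_state())
E
```

```text
pics
side {'fx': 378.3765972456588, 'fy': 378.3765972456588, 'cx': 252.68062463803034, 'cy': 190.99055847851906, 'k1': -0.03462172576150091, 'rvec': array([ 2.00821451, -0.10758212,  0.03306263]), 'tvec': array([-0.55576299,  0.10825031,  1.04225192])}
top {'fx': 375.4011008207888, 'fy': 375.4011008207888, 'cx': 258.915419341157, 'cy': 186.58239865732705, 'k1': -0.01190818353993513, 'rvec': array([ 2.11968969, -2.16941056,  0.14030442]), 'tvec': array([-0.04955333,  0.55868046,  1.01954883])}
{'time_s': 0.1, 'qpos': array([-1.23999863e+00,  2.13285698e-01, -3.49437983e-02,  1.32350851e+00,
        2.61735454e-06,  1.57082473e+00]), 'qd': array([ 0.00095367, -0.00157434,  0.00241412,  0.000552  ,  0.0014105 ,
       -0.00055002]), 'tau': array([-4.42483506e-04, -6.87246037e+01,  4.87807167e+01,  1.20542874e-02,
       -8.25965822e-05,  2.47401033e-06]), 'ee_pos': array([ 0.16230594, -0.47261885,  0.23089712]), 'tcp_rot': array([ 9.86354994e-01,  1.64631722e-01, -7.62375264e-05, -4.64628357e-04]), 'ft_force': array([-0.35128714, -0.93908756,  0.44570791]), 'ft_torque': array([-0.03271459, -0.04520653,  0.01221318]), 'opening': 0.08572395503531784}
```

View pics/top0.png

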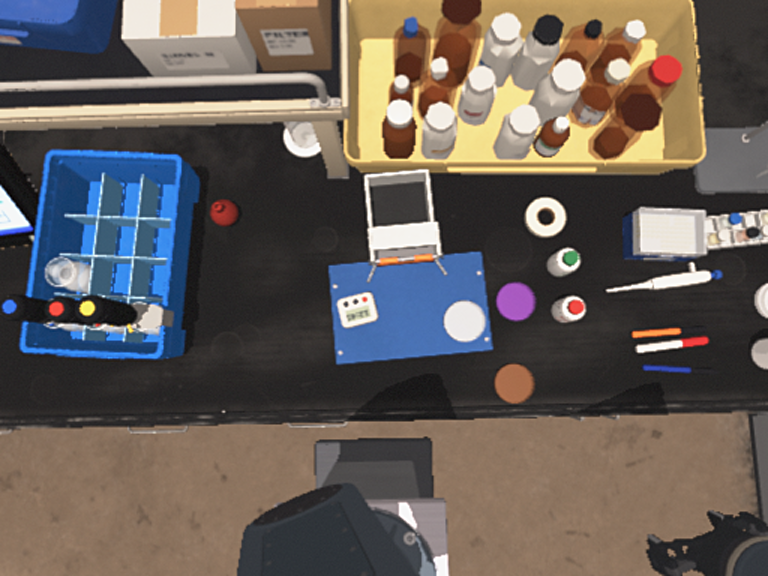

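View pics/side0.png

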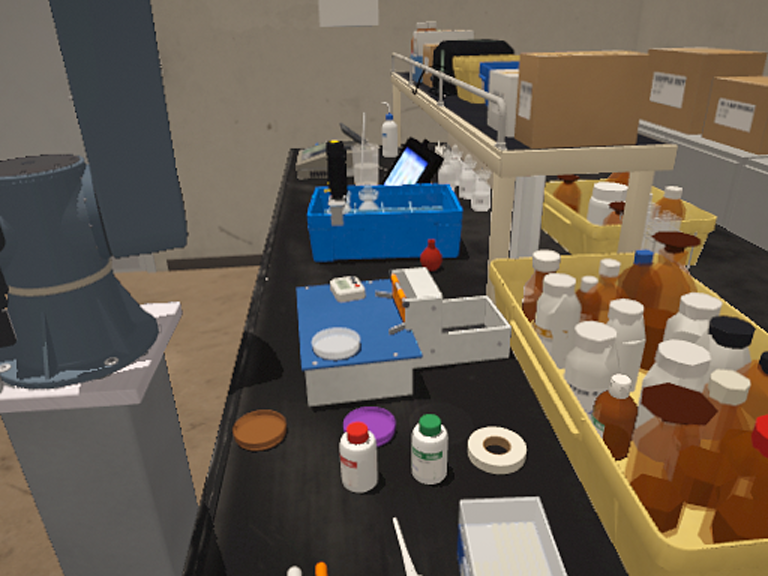

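The top view shows the blue apron with corners near (329,266), (483,252), (492,349) and (336,363), at 1.5x scale. The dish is at its right at (464,321), the timer at its left at (357,310), and the flap near (407,260). I'll enlarge it.

```bash
cat > h.py <<'E'
import numpy as np,cv2
from cell import arm
def ray(n,uv):
    c=arm.get_calibration(n)
    K=np.array([[c['fx'],0,c['cx']],[0,c['fy'],c['cy']],[0,0,1]])
    R,_=cv2.Rodrigues(c['rvec']); 
    p=cv2.undistortPoints(np.array([[uv]],float),K,np.array([c['k1'],0,0,0,0]))[0,0]
    return -R.T@c['tvec'], R.T@np.array([p[0],p[1],1])
def at(n,uv,z):
    o,d=ray(n,uv); return o+d*(z-o[2])/d[2]
def proj(n,P):
    c=arm.get_calibration(n)
    K=np.array([[c['fx'],0,c['cx']],[0,c['fy'],c['cy']],[0,0,1]])
    return cv2.projectPoints(np.array(P,float).reshape(-1,1,3),c['rvec'],c['tvec'],K,np.array([c['k1'],0,0,0,0]))[0][:,0]
E
python3 - <<'E'
import cv2
im=cv2.imread('pics/top0raw.png')[110:250,210:340]
cv2.imwrite('pics/topc.png',cv2.resize(im,None,fx=4.2,fy=4.2,interpolation=cv2.INTER_CUBIC)) 
im=cv2.imread('pics/side0raw.png')[170:280,190:350]
cv2.imwrite('pics/sidec.png',cv2.resize(im,None,fx=5,fy=5,interpolation=cv2.INTER_CUBIC)) 
E
```

```text
(no output)
```

View pics/topc.png

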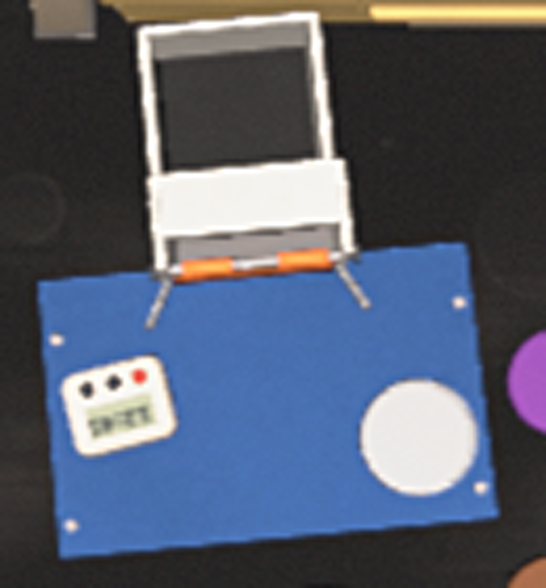

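View pics/sidec.png

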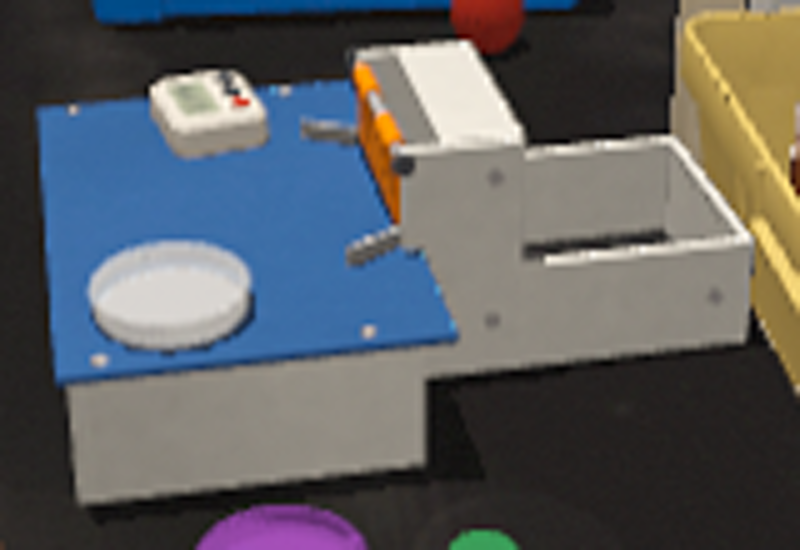

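```bash
python3 - <<'E'
from h import *
from scipy.optimize import least_squares
f=lambda u,v:((u+.5)/4.2-.5+210,(v+.5)/4.2-.5+110)
C=dict(FL=(38,282),FR=(467,243),NR=(498,516),NL=(60,558))
W={k:at("top",f(*v),.075)[:2] for k,v in C.items()}
L=dict(FL=(.01,.14),FR=(.01,-.14),NR=(-.17,-.14),NL=(-.17,.14))
T=lambda p,q:np.array(p[:2])+np.array([[np.cos(p[2]),-np.sin(p[2])],[np.sin(p[2]),np.cos(p[2])]])@np.array(q)
r=least_squares(lambda p:np.concatenate([T(p,L[k])-W[k] for k in W]),[.4,0,0])
p=r.x; print("chute",p,r.fun*1000)
np.save('chute.npy',p)
R=np.array([[np.cos(p[2]),-np.sin(p[2])],[np.sin(p[2]),np.cos(p[2])]])
loc=lambda w:R.T@(w[:2]-p[:2])
d=at("top",f(419,437),.090); print("dish w",d,"loc",loc(d))
for q in[(64,375),(160,358),(176,438),(82,455),(118,405)]: print("timer",loc(at("top",f(*q),.095)),at("top",f(*q),.095)[:2])
for q in[(165,275),(150,325),(340,265),(366,305)]: print("lip",loc(at("top",f(*q),.085)))
print("dish rim",[loc(at("top",f(*q),.090)) for q in[(360,437),(478,437),(419,378),(419,496)]])
g=lambda u,v:((u+.5)/5-.5+190,(v+.5)/5-.5+170)
for k,q in dict(FR=(455,338),NR=(60,382),NL=(38,107)).items(): print("side",k,loc(at("side",g(*q),.075)))
print("side dish top c",loc(at("side",g(170,282),.091)))
E
```

```text
chute [ 0.5825553  -0.09385777  0.0694937 ] [ 0.76545063 -0.20538852  1.2169098   0.52778734 -1.35406497 -0.26053868
 -0.62829546 -0.06186014]
dish w [ 0.47446673 -0.19503488  0.09      ] loc [-0.11485319 -0.09342746]
timer [-0.0553529  0.1263632] [0.51856163 0.02835684]
timer [-0.05021632  0.06487911] [ 0.52795513 -0.03262217]
timer [-0.1016187   0.05929704] [ 0.47706442 -0.04176003]
timer [-0.10679601  0.1190946 ] [0.4677474  0.01753369]
timer [-0.07749608  0.0938996 ] [ 0.49872609 -0.00556598]
lip [0.00435684 0.05724483]
lip [-0.0271629   0.06970071]
lip [ 0.00030606 -0.05565991]
lip [-0.02718945 -0.06957076]
dish rim [array([-0.11140206, -0.05636659]), array([-0.11830517, -0.13047153]), array([-0.07764248, -0.09755411]), array([-0.15168621, -0.08934717])]
side FR [ 0.00865605 -0.14210741]
side NR [-0.16639776 -0.14284565]
side NL [-0.16764736  0.14264079]
side dish top c [-0.11329914 -0.09479035]
```

```bash
python3 -m handwheel '{"linear":[[1,0.66,0],[1,0.66,0],[1,0.66,0],[1,0.66,0],[1,0.66,0],[1,0.66,0],[1,0.66,0],[1,0.66,0]],"roll":[-0.02,-0.02,-0.02,-0.02,-0.02,-0.02,-0.02,-0.025]}' 0 20
python3 -m handwheel '{"linear":[[1,0.66,0],[1,0.66,0],[1,0.66,0],[1,0.66,0],[1,0.66,0],[1,0.66,0],[1,0.66,0],[0.8,0.66,0]],"roll":[0,0,0,0,0,0,0,0]}'
```

```text
time_s: 1.1
ee_pos: [0.3229, -0.3666, 0.231]
tcp_rot: [0.999, 0.035, -0.0, -0.0]
ft_force: [1.0, -0.5, 1.1]
opening: 0.0003
time_s: 2.1
ee_pos: [0.479, -0.261, 0.231]
tcp_rot: [0.999, 0.036, -0.0, -0.0]
ft_force: [-0.4, -0.2, 0.2]
opening: -0.0003
```

```bash
python3 -m handwheel '{"linear":[[0,0,-1],[0,0,-1],[0,0,-1],[0,0,-1],[0,0,-1],[0,0,-1],[0,0,-1],[0,0,-0.5]],"roll":[0,0,0,0,0,0,0,0]}'
python3 - <<'E'
from h import *
for n,(a,b,c,d) in dict(top=(110,250,210,360),side=(130,290,160,350)).items():
    im=arm.read_camera(n)[a:b,c:d,::-1]; cv2.imwrite(f'pics/{n}1.png',cv2.resize(im,None,fx=4,fy=4,interpolation=cv2.INTER_CUBIC)[:600,:800])
E
```

```text
time_s: 3.1
ee_pos: [0.4779, -0.2613, 0.0803]
tcp_rot: [0.999, 0.036, -0.001, -0.0]
ft_force: [-1.3, -0.1, 0.2]
opening: 0.0
```

View pics/top1.png

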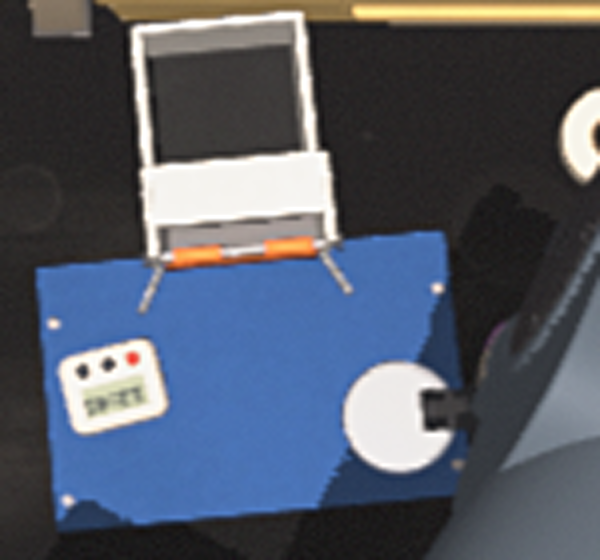

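View pics/side1.png

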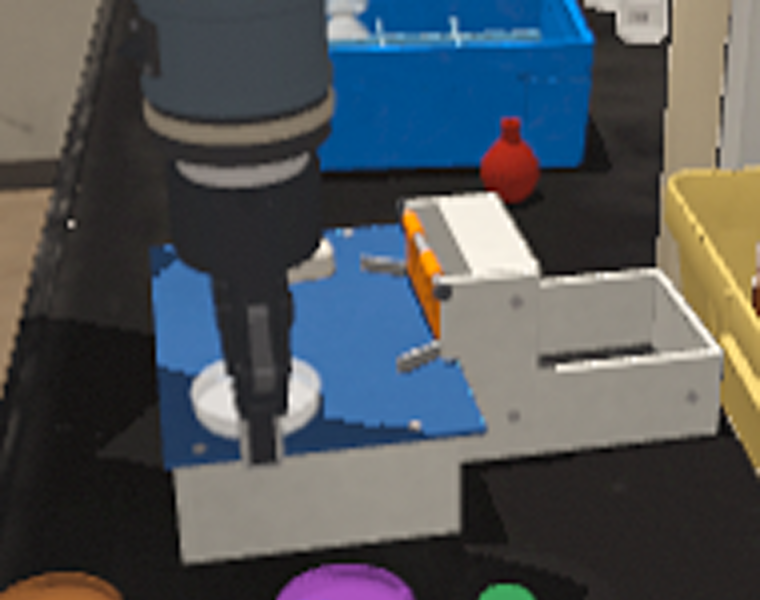

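```bash
python3 -m handwheel '{"linear":[[-0.017,0.25,0],[-0.017,0.25,0],[-0.017,0.25,0],[-0.017,0.25,0],[-0.017,0.25,0],[-0.017,0.25,0],[-0.017,0.25,0],[-0.017,0.25,0]],"roll":[0,0,0,0,0,0,0,0]}'
python3 - <<'E'
from h import *
for n,(a,b,c,d) in dict(top=(110,250,210,360),side=(130,290,160,350)).items():
    im=arm.read_camera(n)[a:b,c:d,::-1]; cv2.imwrite(f'pics/{n}2.png',cv2.resize(im,None,fx=4,fy=4,interpolation=cv2.INTER_CUBIC)[:600,:800])
E
```

```text
time_s: 4.2
ee_pos: [0.4757, -0.2214, 0.0814]
tcp_rot: [0.999, 0.036, 0.0, 0.0]
ft_force: [0.0, -1.2, 1.1]
opening: -0.0001
```

View pics/top2.png

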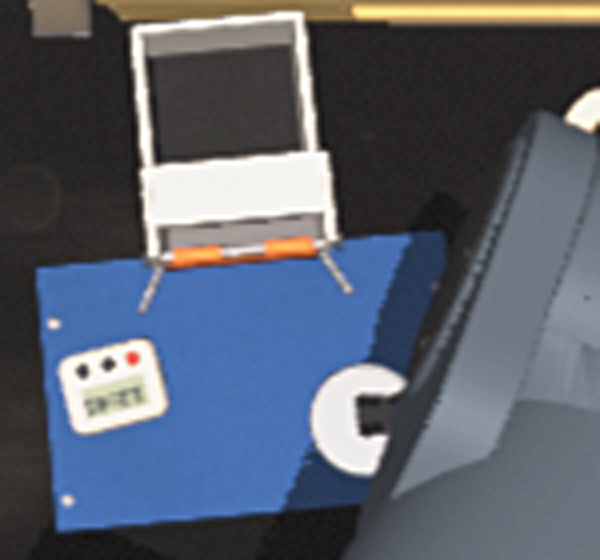

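View pics/side2.png

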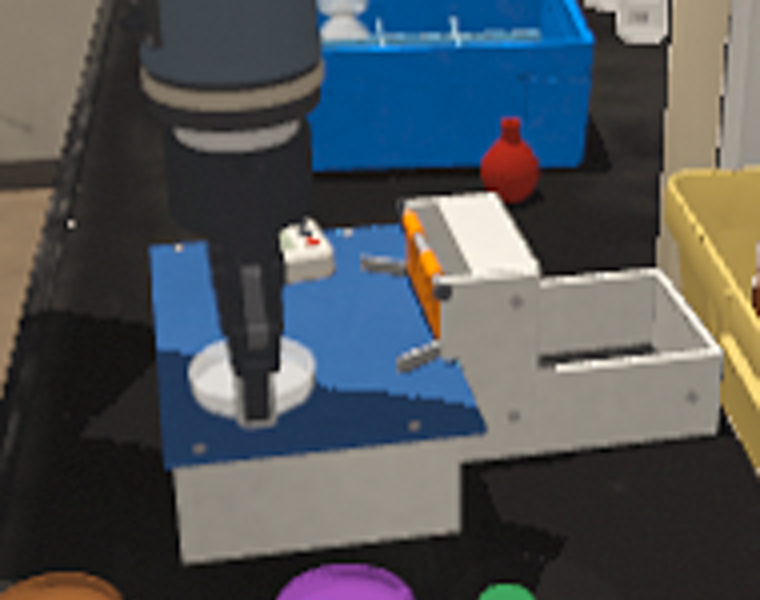

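The dish is being pushed cleanly, about 21 mm so far, and its left rim is at (311,418). I'll push on about 68 mm.

```bash
python3 -m handwheel '{"linear":[[-0.02,0.28,-0.008],[-0.02,0.28,-0.008],[-0.02,0.28,-0.008],[-0.02,0.28,-0.008],[-0.02,0.28,-0.008],[-0.02,0.28,-0.008],[-0.02,0.28,-0.008],[-0.02,0.28,0]],"roll":[0,0,0,0,0,0,0,0]}'
python3 -m handwheel '{"linear":[[-0.017,0.25,0],[-0.017,0.25,0],[-0.017,0.25,0],[-0.015,0.2,0],[0,0.1,0],[0,0,0],[0,-0.2,0],[0,-0.4,0]],"roll":[0,0,0,0,0,0,0,0]}'
python3 - <<'E'
from h import *
for n,(a,b,c,d) in dict(top=(110,250,210,360),side=(130,290,160,350)).items():
    im=arm.read_camera(n)[a:b,c:d,::-1]; cv2.imwrite(f'pics/{n}3.png',cv2.resize(im,None,fx=4,fy=4,interpolation=cv2.INTER_CUBIC)[:600,:800])
E
```

```text
time_s: 5.3
ee_pos: [0.4731, -0.1771, 0.0808]
tcp_rot: [0.999, 0.036, 0.001, 0.001]
ft_force: [0.6, -5.2, 8.3]
opening: -0.0002
time_s: 6.3
ee_pos: [0.4708, -0.1678, 0.0799]
tcp_rot: [0.999, 0.036, -0.0, -0.0]
ft_force: [-0.2, -0.4, -0.2]
opening: 0.0
```

View pics/top3.png

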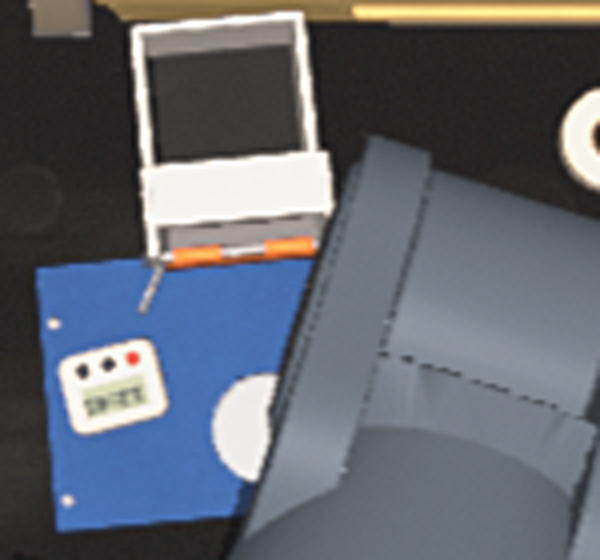

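View pics/side3.png

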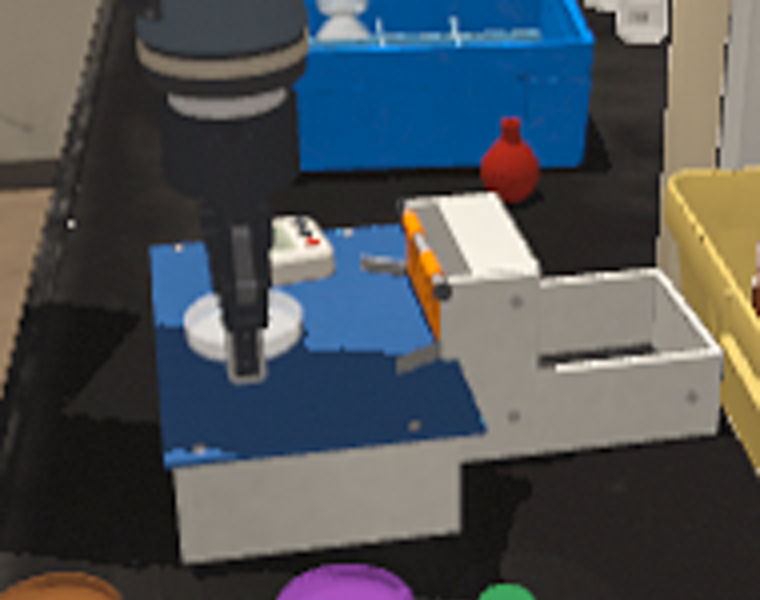

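```bash
cat >> h.py <<'E'
p=np.load('chute.npy'); Rc=np.array([[np.cos(p[2]),-np.sin(p[2])],[np.sin(p[2]),np.cos(p[2])]])
loc=lambda w:Rc.T@(np.asarray(w)[:2]-p[:2])
wor=lambda l:Rc@np.asarray(l)+p[:2]
ft=lambda u,v:((u+.5)/4-.5+210,(v+.5)/4-.5+110)
fs=lambda u,v:((u+.5)/4-.5+160,(v+.5)/4-.5+130)
E
python3 - <<'E'
from h import *
print("left rim",loc(at("top",ft(212,428),.09)),"top rim",loc(at("top",ft(262,374),.09)))
print("side c",loc(at("side",fs(243,319),.091)))
print(loc(at("side",fs(185,318),.091)),loc(at("side",fs(303,315),.091)))
s=arm.read_state()['ee_pos'];print(s,loc(s))
E
```

```text
left rim [-0.11117688  0.0307419 ] top rim [-0.07849551 -0.0057591 ]
side c [-0.11375519 -0.01253611]
[-0.14904644 -0.00378449] [-0.07672636 -0.01493964]
[ 0.47096605 -0.16845153  0.07997231] [-0.11649953 -0.0666652 ]
```

```bash
python3 -m handwheel '{"linear":[[0,-0.9,0],[-1,0,0],[-1,0,0],[-1,0,0],[-0.6,0.7,0],[0,1,0],[0,1,0],[0,0.95,0]],"roll":[0,0,0,0,0,0,0,0]}'
python3 - <<'E'
from h import *
for n,(a,b,c,d) in dict(top=(110,250,210,360),side=(130,290,160,350)).items():
    im=arm.read_camera(n)[a:b,c:d,::-1]; cv2.imwrite(f'pics/{n}4.png',cv2.resize(im,None,fx=4,fy=4,interpolation=cv2.INTER_CUBIC)[:600,:800])
s=arm.read_state()['ee_pos'];print(s,loc(s))
E
```

```text
time_s: 7.4
ee_pos: [0.3992, -0.113, 0.0802]
tcp_rot: [0.999, 0.036, 0.0, 0.0]
ft_force: [0.7, 0.1, 0.2]
opening: 0.0001
[ 0.39909942 -0.11233957  0.08020539] [-0.1842964  -0.00569843]
```

View pics/top4.png

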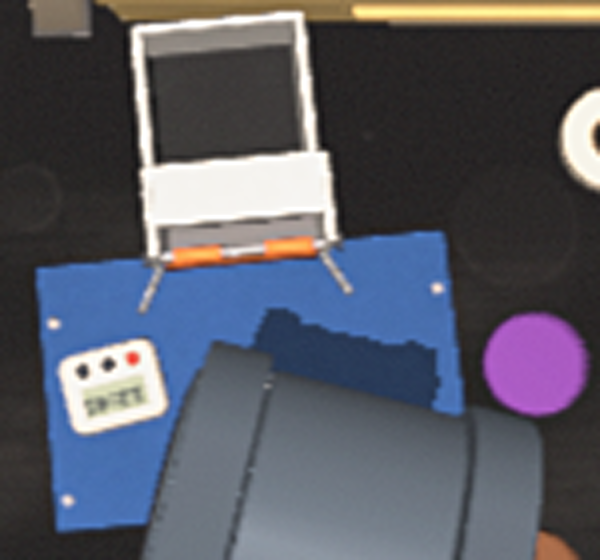

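View pics/side4.png

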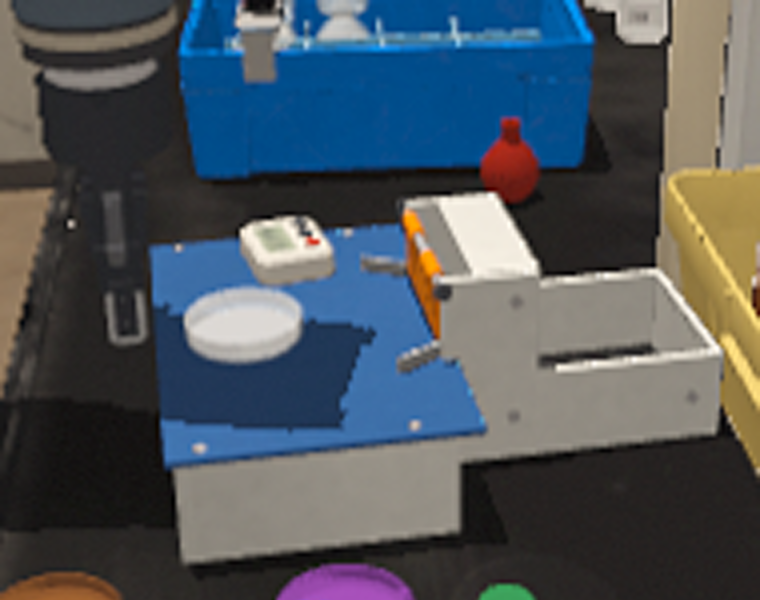

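```bash
python3 -m handwheel '{"linear":[[0.3,0.02,0],[0.3,0.02,0],[0.3,0.02,0],[0.25,0.017,0],[0.25,0.017,0],[0.25,0.017,0],[0.25,0.017,0],[0.25,0.017,0]],"roll":[0,0,0,0,0,0,0,0]}'
python3 -m handwheel '{"linear":[[0.25,0.017,0],[0.25,0.017,0],[0.25,0.017,0],[0.25,0.017,0],[0.25,0.017,0],[0.25,0.017,0],[0.25,0.017,0],[0.25,0.017,0]],"roll":[0,0,0,0,0,0,0,0]}'
python3 - <<'E'
from h import *
for n,(a,b,c,d) in dict(top=(110,250,210,360),side=(130,290,160,350)).items():
    im=arm.read_camera(n)[a:b,c:d,::-1]; cv2.imwrite(f'pics/{n}5.png',cv2.resize(im,None,fx=4,fy=4,interpolation=cv2.INTER_CUBIC)[:600,:800])
s=arm.read_state()['ee_pos'];print(s,loc(s))
E
```

```text
time_s: 8.5
ee_pos: [0.4425, -0.1099, 0.0802]
tcp_rot: [0.999, 0.036, 0.0, -0.0]
ft_force: [-0.5, -0.5, -0.3]
opening: 0.0001
time_s: 9.5
ee_pos: [0.4825, -0.1072, 0.0802]
tcp_rot: [0.999, 0.036, 0.0, 0.0]
ft_force: [-0.2, -1.3, 0.4]
opening: 0.0004
[ 0.4826841  -0.10724147  0.08017317] [-0.10055948 -0.00641656]
```

View pics/side5.png

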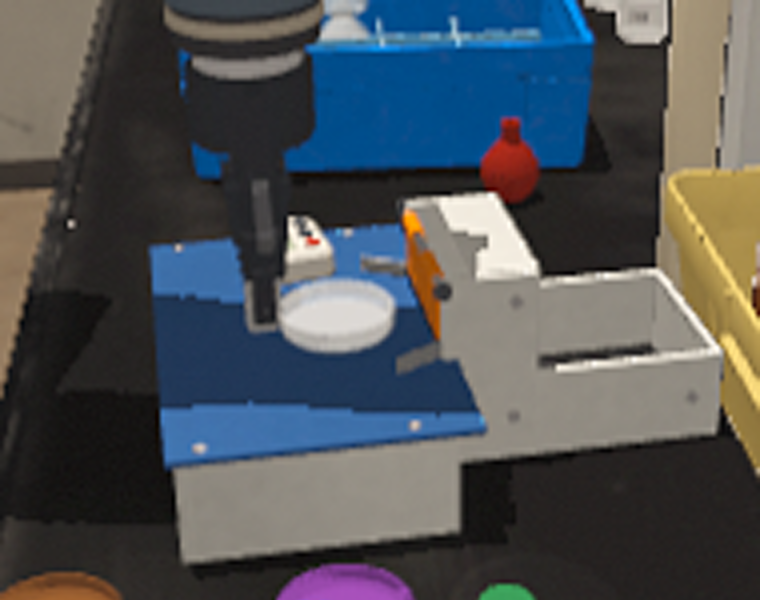

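View pics/top5.png

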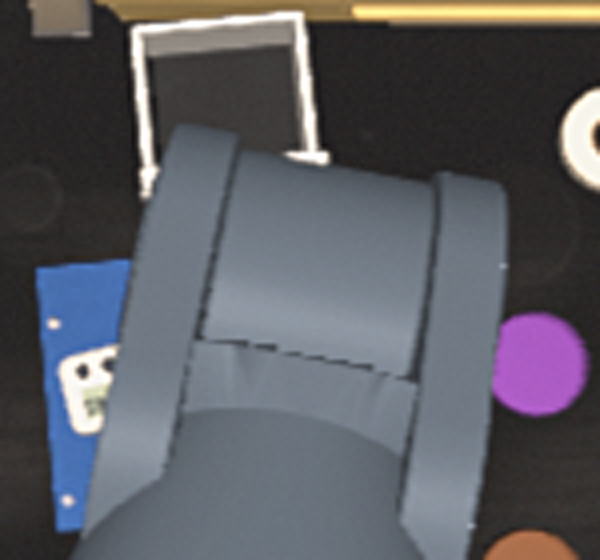

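```bash
python3 - <<'E'
from h import *
print(loc(at("side",fs(337,309),.091)), loc(at("side",fs(397,305),.091)))
E
python3 -m handwheel '{"linear":[[0.25,0.017,0],[0.25,0.017,0],[0.25,0.017,0],[0.25,0.017,0],[0.25,0.017,0],[0.25,0.017,0],[0.25,0.017,0],[0.25,0.017,0]],"roll":[0,0,0,0,0,0,0,0]}'
python3 - <<'E'
from h import *
for n,(a,b,c,d) in dict(side=(130,290,160,350)).items():
    im=arm.read_camera(n)[a:b,c:d,::-1]; cv2.imwrite(f'pics/{n}6.png',cv2.resize(im,None,fx=4,fy=4,interpolation=cv2.INTER_CUBIC)[:600,:800])
s=arm.read_state()['ee_pos'];print(s,loc(s))
E
```

```text
[-0.05495649 -0.01136553] [-0.01741368 -0.01380235]
time_s: 10.6
ee_pos: [0.5225, -0.1045, 0.0802]
tcp_rot: [0.999, 0.036, -0.0, -0.0]
ft_force: [-0.6, -0.4, 1.2]
opening: -0.0003
[ 0.52300981 -0.10449861  0.08020916] [-0.06014064 -0.00648045]
```

View pics/side6.png

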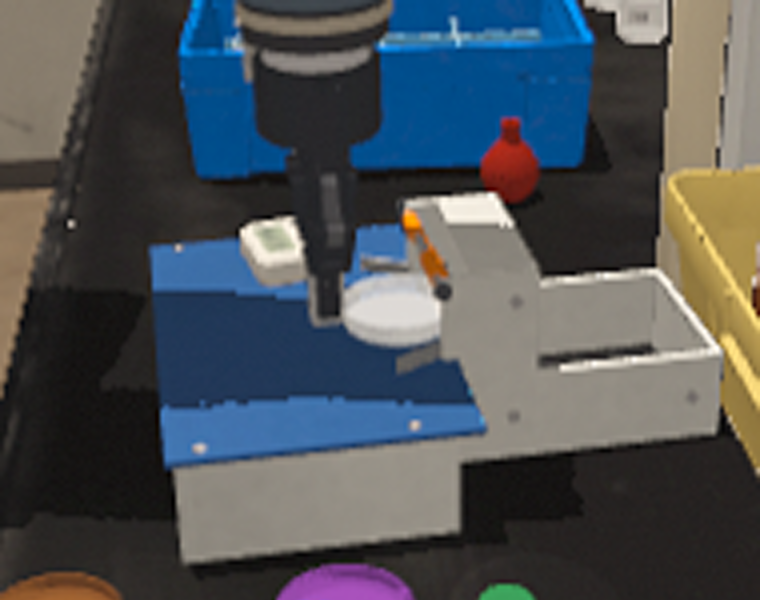

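The dish is under the lifted flap. I'll go on past the brink.

```bash
python3 -m handwheel '{"linear":[[0.25,0.017,0],[0.25,0.017,0],[0.25,0.017,0],[0.25,0.017,0],[0.25,0.017,0],[0.25,0.017,0],[0.2,0.014,0],[0,0,0]],"roll":[0,0,0,0,0,0,0,0]}'
python3 - <<'E'
from h import *
for n,(a,b,c,d) in dict(side=(130,290,160,350)).items():
    im=arm.read_camera(n)[a:b,c:d,::-1]; cv2.imwrite(f'pics/{n}7.png',cv2.resize(im,None,fx=4,fy=4,interpolation=cv2.INTER_CUBIC)[:600,:800])
s=arm.read_state()['ee_pos'];print(s,loc(s))
E
```

```text
time_s: 11.65
ee_pos: [0.5564, -0.1022, 0.0801]
tcp_rot: [0.999, 0.036, 0.0, -0.0]
ft_force: [-0.5, -0.8, -0.6]
opening: 0.0001
[ 0.55622315 -0.10218186  0.08013832] [-0.0268466  -0.00647556]
```

View pics/side7.png

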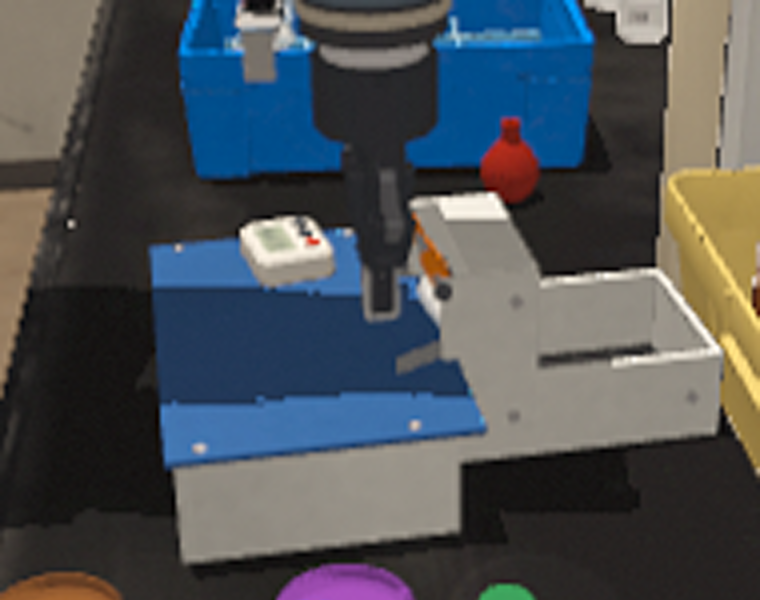

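The dish has left the fingers and the flap is still partly open. I'll draw back and look again.

```bash
python3 -m handwheel '{"linear":[[-0.25,-0.017,0],[-0.5,-0.035,0],[-0.5,-0.035,0],[-0.5,-0.035,0],[-0.5,-0.035,0],[0,0,0],[0,0,0],[0,0,0]],"roll":[0,0,0,0,0,0,0,0]}'
python3 - <<'E'
from h import *
for n,(a,b,c,d) in dict(side=(130,290,160,350),top=(80,220,210,360)).items():
    im=arm.read_camera(n)[a:b,c:d,::-1]; cv2.imwrite(f'pics/{n}8.png',cv2.resize(im,None,fx=4,fy=4,interpolation=cv2.INTER_CUBIC)[:600,:800])
E
```

```text
time_s: 12.7
ee_pos: [0.5115, -0.1054, 0.0802]
tcp_rot: [0.999, 0.036, 0.0, 0.0]
ft_force: [0.9, 0.2, -0.1]
opening: 0.0002
```

View pics/side8.png

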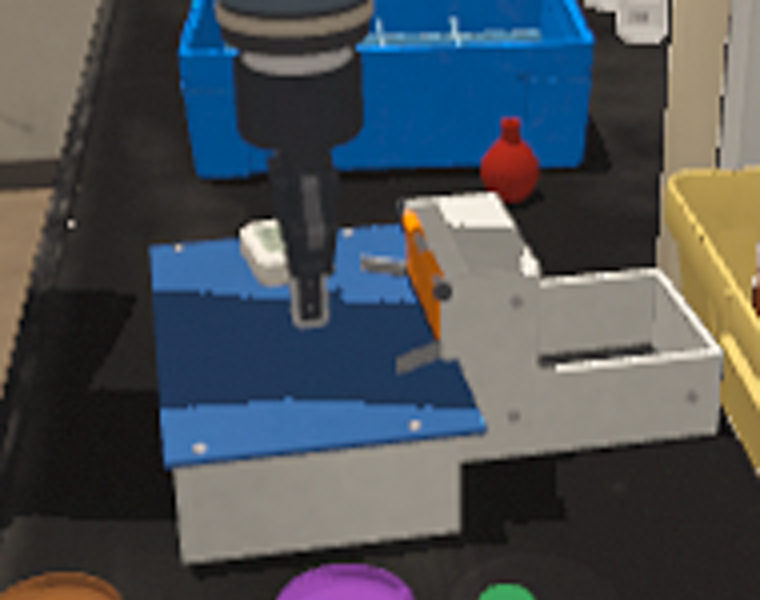

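View pics/top8.png

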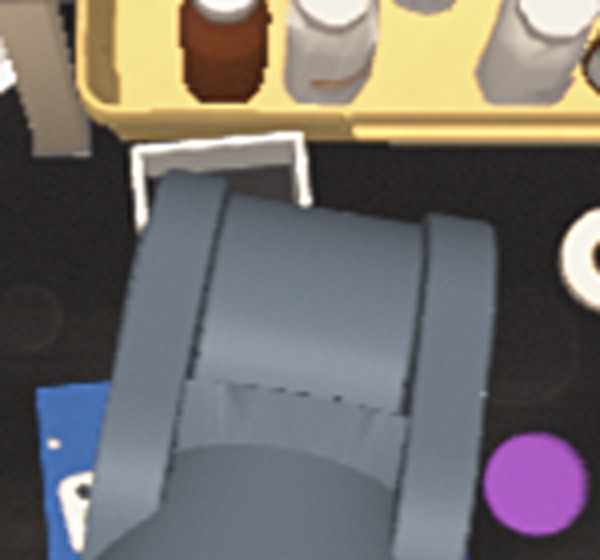

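The flap hangs shut and the apron is clear. I'll raise the arm and move it aside to see into the bin.

```bash
python3 -m handwheel '{"linear":[[-0.5,0,0.5],[-0.5,0,1],[-0.5,-0.3,1],[-0.5,-0.7,1],[-0.5,-1,1],[-0.3,-1,1],[-0.3,-1,0],[-0.3,-1,0]],"roll":[0,0,0,0,0,0,0,0]}'
python3 -m handwheel '{"linear":[[-0.5,-1,0],[-0.5,-1,0],[-0.5,-1,0],[-0.3,-1,0],[-0.3,-1,0],[-0.3,-0.5,0],[0,0,0],[0,0,0]],"roll":[0,0,0,0,0,0,0,0]}'
python3 - <<'E'
from h import *
for n,(a,b,c,d) in dict(side=(130,290,160,350),top=(100,240,210,400)).items():
    im=arm.read_camera(n)[a:b,c:d,::-1]; cv2.imwrite(f'pics/{n}9.png',cv2.resize(im,None,fx=4,fy=4,interpolation=cv2.INTER_CUBIC)[:600,:800])
E
```

```text
time_s: 13.8
ee_pos: [0.4425, -0.206, 0.1911]
tcp_rot: [0.999, 0.036, 0.0, 0.0]
ft_force: [0.2, -0.6, 0.4]
opening: 0.0001
time_s: 14.8
ee_pos: [0.3952, -0.3148, 0.1903]
tcp_rot: [0.999, 0.036, 0.0, -0.0]
ft_force: [-0.6, 1.1, -0.6]
opening: 0.0001
```

View pics/side9.png

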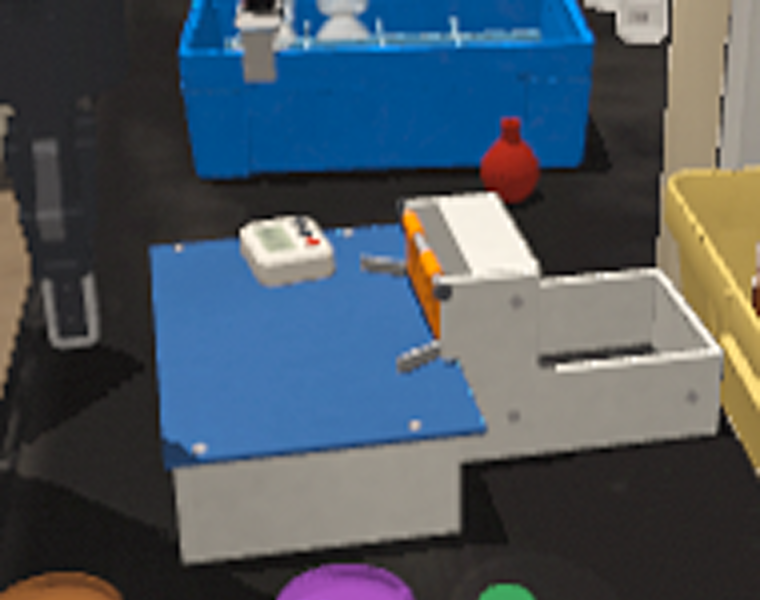

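View pics/top9.png

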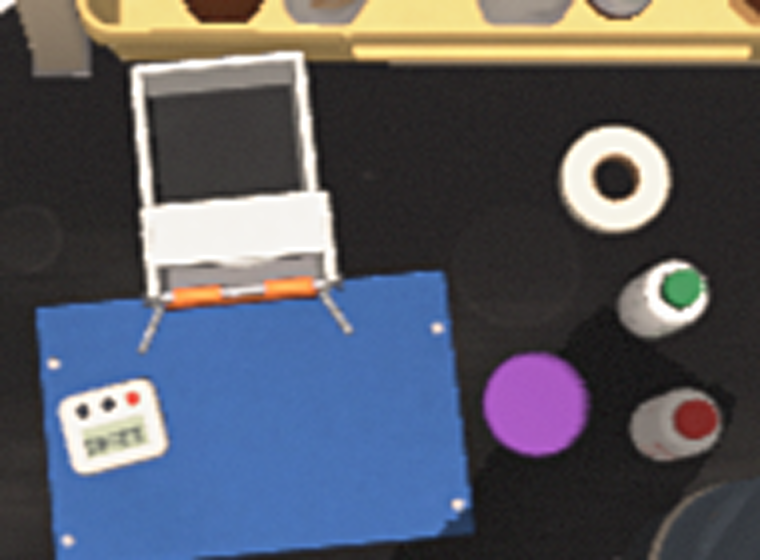

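The flap is shut, but the dish isn't visible on the bin floor. The roof's near edge in the top view at about (240,262) looks different from before, so I'll compare the two pictures.

```bash
python3 - <<'E'
from h import *
a=cv2.imread('pics/top0raw.png'); b=arm.read_camera("top")[...,::-1]
o=[]
for im in(a,b): o.append(cv2.resize(np.ascontiguousarray(im[110:185,238:300]),None,fx=6.4,fy=6.4,interpolation=cv2.INTER_CUBIC))
cv2.imwrite('pics/cmp.png',cv2.convertScaleAbs(np.hstack(o),alpha=1.0))
o=[np.clip((x.astype(float)/255)**.5*255,0,255).astype(np.uint8) for x in o]
cv2.imwrite('pics/cmpg.png',np.hstack(o))
a=cv2.imread('pics/side0raw.png'); b=arm.read_camera("side")[...,::-1]
o=[]
for im in(a,b):
    x=cv2.resize(np.ascontiguousarray(im[175:250,255:345]),None,fx=4.4,fy=4.4,interpolation=cv2.INTER_CUBIC); o.append(np.clip((x.astype(float)/255)**.6*255,0,255).astype(np.uint8))
cv2.imwrite('pics/cmps.png',np.hstack(o))
E
```

```text
(no output)
```

View pics/cmpg.png

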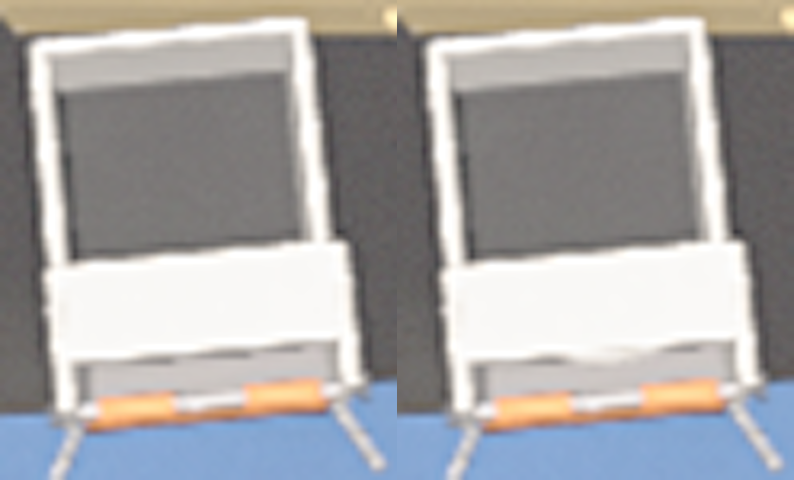

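View pics/cmps.png

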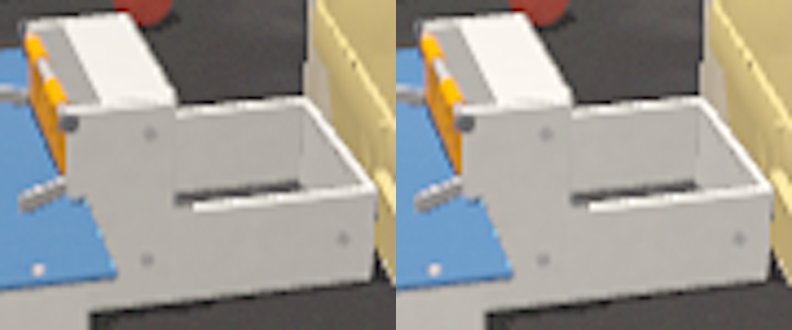

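```bash
python3 - <<'E'
from h import *
for z in(.05,.06,.065,.07,.075,.08,.085,.09): print(z,loc(at("top",(271.3,166.0),z)))
# roof near edge & far edge
for v in(.129,): print([loc(at("top",(238+u/6.4,110+w/6.4),v)) for u,w in[(200,352),(200,255)]])
# lower edge of visible ramp = hinge line
f=lambda x,z:[*wor((x,-.006)),z]
# ideal dish lying on ramp, front on floor: rear lid top edge & sweep along ramp
a=np.radians(48)
for s in np.arange(30,66,5):   # distance of dish centre along ramp from brink, mm
    cx,cz=10+s*np.cos(a),75-s*np.sin(a)
    rx,rz=cx-36*np.cos(a)+16*np.sin(a),cz+36*np.sin(a)+16*np.cos(a)
    bx,bz=cx-34.5*np.cos(a),cz+34.5*np.sin(a)
    print(s,"c",round(cx),round(cz),proj("top",[f(rx/1e3,rz/1e3),f(bx/1e3,bz/1e3)]).round(1).tolist())
E
```

```text
0.05 [ 0.03039914 -0.00694851]
0.06 [ 0.02845952 -0.0065406 ]
0.065 [ 0.02748972 -0.00633665]
0.07 [ 0.02651991 -0.00613269]
0.075 [ 0.0255501  -0.00592874]
0.08 [ 0.02458029 -0.00572479]
0.085 [ 0.02361049 -0.00552083]
0.09 [ 0.02264068 -0.00531688]
[array([0.01820658, 0.00131803]), array([ 0.05833158, -0.00253804])]
30 c 30 53 [[271.7, 167.7], [272.0, 172.4]]
35 c 33 49 [[271.6, 166.7], [271.9, 171.5]]
40 c 37 45 [[271.4, 165.8], [271.7, 170.5]]
45 c 40 42 [[271.3, 164.9], [271.6, 169.6]]
50 c 43 38 [[271.1, 163.9], [271.4, 168.6]]
55 c 47 34 [[271.0, 163.0], [271.3, 167.7]]
60 c 50 30 [[270.8, 162.1], [271.1, 166.8]]
65 c 53 27 [[270.7, 161.2], [271.0, 165.9]]
```

```bash
python3 - <<'E'
from h import *
print("cam top loc",loc(ray("top",(250,190))[0]),ray("top",(250,190))[0])
f=lambda x,z:[*wor((x/1e3,-.006)),z/1e3]
print("roof far edge",proj("top",[f(58,129),f(60,129)]),"roof near",proj("top",[f(18,129)]))
a=np.radians(48)
for s in (30,40,50,60,65):
    cx,cz=10+s*np.cos(a),75-s*np.sin(a)
    fx,fz=cx+36*np.cos(a)+16*np.sin(a),cz-36*np.sin(a)+16*np.cos(a)
    print(s,round(fx),round(fz),proj("top",[f(fx,fz)]).round(1))
print("side: bin wall vis")
o,d=ray("top",(238+200/6.4,110+255/6.4)); 
for z in (.004,.02,.04): print(z,loc(at("top",(238+200/6.4,110+250/6.4),z)))
b=arm.read_camera("top")[...,::-1]; a0=cv2.imread('pics/top0raw.png')
d=np.abs(b.astype(int)-a0).sum(2)[110:185,238:300]
ys,xs=np.where(d>40); print(sorted(zip((ys+110).tolist(),(xs+238).tolist())))
print(b[160:172,271].tolist()); print(a0[160:172,271].tolist())
b2=arm.read_camera("side")[...,::-1]; a2=cv2.imread('pics/side0raw.png')
d=np.abs(b2.astype(int)-a2).sum(2)[175:250,255:345]; ys,xs=np.where(d>40); print(sorted(zip((ys+175).tolist(),(xs+255).tolist())))
E
```

```text
cam top loc [-0.1707015  0.0353437] [ 0.40981163 -0.07045251  1.08680728]
roof far edge [[270.58174058 149.84509062]
 [270.50810421 149.10101812]] roof near [[272.06320404 164.81792356]]
30 66 37 [[269.7 154.7]]
40 73 29 [[269.4 153. ]]
50 79 22 [[269.1 151.4]]
60 86 14 [[268.9 149.8]]
65 89 11 [[268.7 148.9]]
side: bin wall vis
0.004 [ 0.09057455 -0.00770798]
0.02 [ 0.08671383 -0.00707183]
0.04 [ 0.08188792 -0.00627665]
[(164, 270), (164, 271), (164, 272), (164, 273), (164, 274), (164, 275), (164, 276), (164, 277), (164, 278), (164, 279), (165, 262), (165, 263), (165, 264), (165, 265), (165, 266), (165, 267), (165, 268), (165, 269), (165, 270), (165, 271), (165, 272), (165, 273), (165, 274), (165, 275), (165, 276), (165, 277), (165, 278), (166, 263), (166, 264), (166, 265), (166, 266), (166, 267), (166, 268), (166, 269), (166, 270), (166, 271), (166, 272), (166, 273), (166, 274)]
[[240, 244, 245], [240, 243, 245], [241, 244, 246], [242, 246, 248], [212, 219, 227], [215, 222, 230], [181, 191, 201], [152, 156, 167], [151, 155, 165], [150, 154, 164], [149, 152, 163], [162, 165, 177]]
[[239, 243, 245], [239, 243, 245], [242, 246, 247], [249, 254, 255], [169, 180, 193], [95, 97, 104], [146, 148, 158], [152, 156, 168], [152, 157, 167], [150, 155, 164], [147, 151, 162], [161, 164, 176]]
[(221, 294), (222, 294)]
```

```bash
python3 - <<'E'
from h import *
for n,(r0,r1,c0,c1),k in(("top",(140,172,250,292),18),("side",(195,240,270,325),14)):
    b=np.mean([arm.read_camera(n)[...,::-1].astype(float) for _ in range(5)],0); np.save(n+'m.npy',b)
    a=cv2.imread(f'pics/{n}0raw.png').astype(float)
    d=(b-a).sum(2)
    print(n); 
    ys,xs=np.where(np.abs(d[r0:r1,c0:c1])>25)
    for y in sorted(set(ys)): print(y+r0,[(int(x+c0),int(d[y+r0,x+c0])) for x in xs[ys==y]])
    im=np.clip(128+(b-a),0,255)[r0:r1,c0:c1].astype(np.uint8)
    cv2.imwrite(f'pics/d_{n}.png',cv2.resize(im,None,fx=k,fy=k,interpolation=cv2.INTER_NEAREST))
    cv2.imwrite(f'pics/m_{n}.png',cv2.resize(np.clip(b[r0:r1,c0:c1],0,255).astype(np.uint8),None,fx=k,fy=k,interpolation=cv2.INTER_NEAREST))
E
```

```text
top
164 [(269, 35), (270, 60), (271, 114), (272, 155), (273, 150), (274, 180), (275, 196), (276, 209), (277, 180), (278, 136), (279, 76)]
165 [(262, 43), (263, 92), (264, 153), (265, 210), (266, 242), (267, 269), (268, 304), (269, 342), (270, 356), (271, 369), (272, 368), (273, 349), (274, 317), (275, 283), (276, 255), (277, 139), (278, 42)]
166 [(263, 52), (264, 122), (265, 97), (266, 107), (267, 118), (268, 125), (269, 131), (270, 126), (271, 123), (272, 97), (273, 44), (274, 44), (275, 30)]
side
196 [(278, 25)]
197 [(281, 26), (320, 25), (321, 25), (322, 25), (323, 25)]
198 [(284, 26), (292, 25), (294, 25), (309, 26), (311, 26), (312, 26), (317, 25), (320, 27)]
199 [(278, 25), (286, 25), (302, 27), (303, 25), (304, 25), (306, 25), (309, 25), (315, 26)]
200 [(270, 26), (299, 25), (303, 26), (304, 25)]
205 [(292, 25), (315, 25)]
213 [(303, 25)]
219 [(316, 25), (318, 26), (319, 25)]
220 [(310, 26), (313, 25)]
221 [(294, 52), (295, 26), (311, 25), (312, 25)]
222 [(294, 44), (295, 25), (300, 26), (304, 26)]
224 [(292, 25)]
226 [(316, 25)]
230 [(310, 25)]
233 [(283, 25)]
235 [(311, 25)]
239 [(321, 25)]
```

View pics/m_top.png

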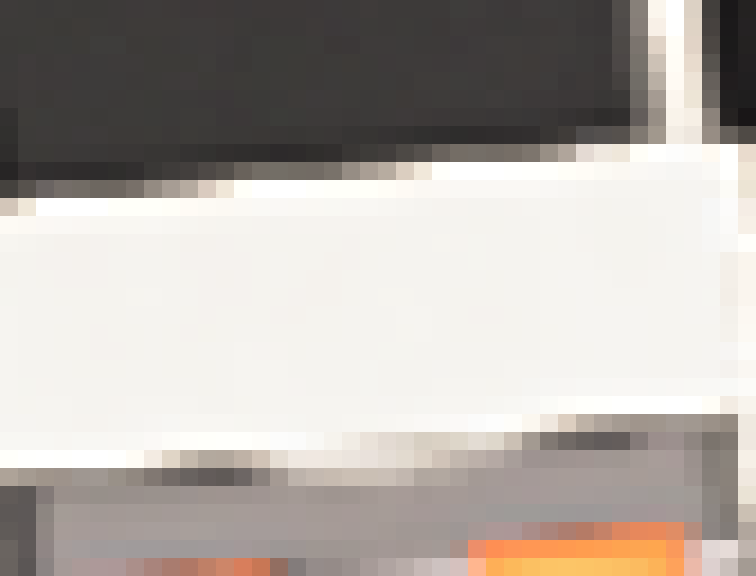

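View pics/m_side.png

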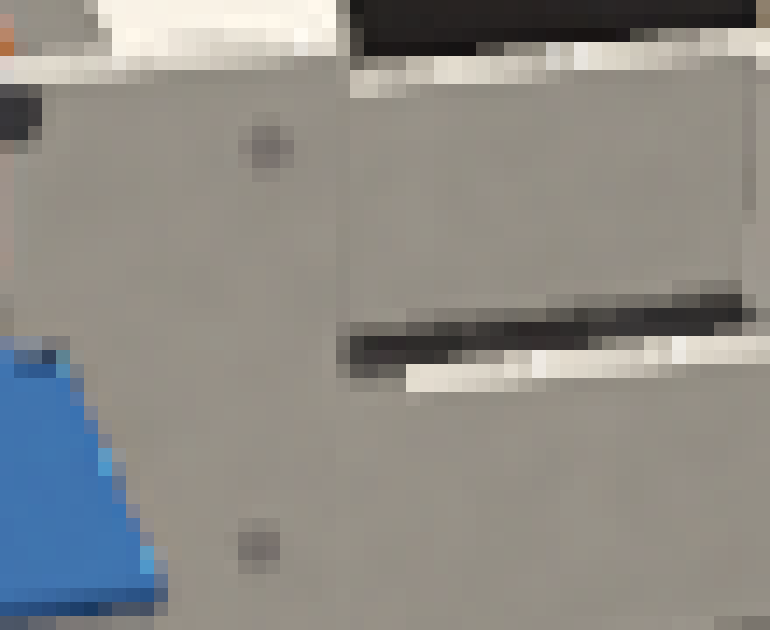

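```bash
python3 - <<'E'
from h import *
o,d=ray("side",(294,221.5)); print("cam",loc(o),o)
for z in(.05,.04,.03,.025,.02,.015,.01,.004):
    print(z,(loc(at("side",(294,221.5),z))*1e3).round(1))
E
```

```text
cam [-0.15631549 -0.8421404 ] [ 0.48509347 -0.94481968  0.52809071]
0.05 [ 67.4 -38.4]
0.04 [ 72.1 -21.6]
0.03 [76.7 -4.8]
0.025 [79.1  3.6]
0.02 [81.4 12. ]
0.015 [83.8 20.4]
0.01 [86.1 28.9]
0.004 [88.9 38.9]
```

The dish's lower rear rim shows just behind the roof edge at about (268,166). A sliver of its lid also appears in the side view at (294,221.5). Together these put it at the foot of the ramp, leaning in the bin at chute x ≈ 51–54 mm and z ≈ 27–30 mm. Straight-down fingers can't reach it there, because the gripper body would hit the roof. Last, I'll check that it has stopped and that nothing else moved.

```bash
python3 -m handwheel '{"linear":[[0,0,0],[0,0,0],[0,0,0],[0,0,0],[0,0,0],[0,0,0],[0,0,0],[0,0,0]],"roll":[0,0,0,0,0,0,0,0]}'
python3 - <<'E'
from h import *
b=np.mean([arm.read_camera("top")[...,::-1].astype(float) for _ in range(5)],0)
d=np.abs(b-np.load('topm.npy')).sum(2); print("since last, dish area max",d[140:175,250:292].max())
a=cv2.imread('pics/top0raw.png').astype(np.float32)
for k,(x0,y0,x1,y1) in dict(timer=(218,188,258,224),red=(364,192,396,218),green=(362,160,390,188),tape=(346,126,382,162),bulb=(136,128,164,154)).items():
    s,_=cv2.phaseCorrelate(cv2.cvtColor(a[y0:y1,x0:x1],7),cv2.cvtColor(b.astype(np.float32)[y0:y1,x0:x1],7)); print(k,np.round(s,2))
n="top"; cv2.imwrite('pics/top10.png',cv2.resize(b,(768,576)).astype(np.uint8))
E
```

```text
time_s: 16.6
ee_pos: [0.3952, -0.3154, 0.1902]
tcp_rot: [0.999, 0.036, 0.0, 0.0]
ft_force: [0.1, 0.3, -0.3]
opening: -0.0001
since last, dish area max 6.3999999999999915
timer [-0.   -0.05]
red [0.1  0.44]
green [0.02 0.04]
tape [-0.03 -0.05]
bulb [0.13 0.5 ]
```

View pics/top10.png

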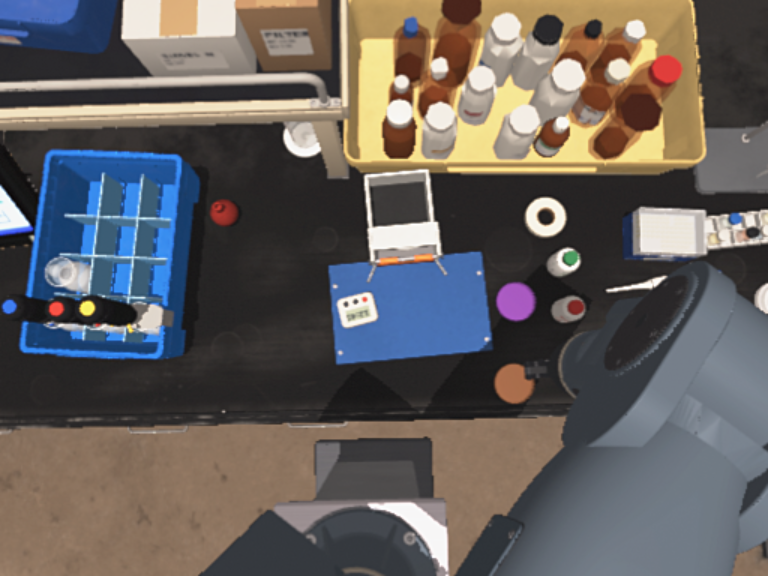

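The apron is empty except for the timer at (357,310). The flap is shut at (407,260), and the bottles, tape and bulb are where they were. The arm stands clear at the lower right, so I'm handing in.

```bash
python3 -c "
from cell import arm
print(arm.close_job())"
```

```text
the job is handed in; nothing more can be done
None
```

I pushed the dish through the flap and over the brink with the shut fingers, then drew back, and the flap swung shut by itself. The job was handed in at about 17 s, and I'm not certain the dish's final position passes.

**Dish position:** I couldn't see the dish lying in the open part of the bin. Only a strip of its rear rim shows at the roof edge in the top view, plus a faint sliver of what looks like its lid in the side view. From those I estimate it leans on the foot of the ramp at chute x ≈ 51–54 mm, z ≈ 27–30 mm. That is inside the limits (over 50 mm, under 50 mm), but the x margin is only about 1–4 mm and the calibration is good to about 2 mm. It did not move between the last pictures. I left it because fingers pointing straight down can't reach it there without the gripper body hitting the roof.

**Flap:** it hangs shut in both camera views.

**Other objects:** the timer, green bottle and tape shifted by less than 0.1 px. The red bottle and bulb read about 0.5 px (roughly 1–1.5 mm). The arm's shadow fell on the red bottle, and the arm never went near the bulb, so I take both as measurement error.

**Forces and arm:** the wrist force at the end of each move was mostly under 2 N. One reading during the sideways push was higher, about 5 N sideways and 8 N upward, and I didn't find the cause. Peak force on the dish isn't measured directly. The arm ended clear of everything.

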